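# Shut and bolt the specimen case

### The job

The blood tubes are packed: press the lid of the specimen transport case fully shut, then hold the spring safety catch down with one fingertip while the other fingertip pushes the bolt fully home over the lid. Let go so that the catch springs back up and locks the bolt, and finish clear of the case. Nothing is to be picked up: the case and the things round it stay where they stand.

Things in the scene. Friction and masses are not known exactly. Their poses are not given: they have to be found in the camera images.
- specimen_case: white transport case, 140 (x) x 260 (y) x 95 mm, loose on rubber feet, 6 kg. Origin: centre of its underside; x to its back (hinge side), y to its left, z up. Left 145 mm: tube compartment under the hinged lid; right 115 mm: closed compartment whose flat top (z = 95 mm) carries the bolt (in front, along y at x = -34 mm) and the spring catch (behind it, at x = +16 mm).
- lid (a joint): hinge angle of the lid (rad): 0 shut, positive open. Hinge line along the case's y at x = 68, z = 95 mm. Lid plate 140 mm deep, 145 mm wide, 6.5 mm thick, top at z = 95 mm when shut. The stiff hinge holds it at any angle; 1 to 6 N pressed down near its front edge shuts it. A steel staple 26 mm tall on its right front corner takes the bolt; a bolt slid out first keeps the lid from shutting.
- lid_front (a point): the place to press: point on the top of the lid, 112 mm from the hinge line, near the middle of the lid's width (74 mm left of the case's middle, 28 mm behind the lid's front edge); moves with the lid
- bolt (a joint): travel of the bolt (m): 0 drawn back (start), 0.026 home at its stop, along the case's +y (towards the lid). Steel rod 12 mm thick, top at z = 114 mm, in two fixed guides (y = -25 and -110 mm, tops z = 118 mm). Friction about 2 N. The catch's tooth stops it after 2 to 4 mm unless the catch is down more than 6.5 mm; a second notch takes the tooth again from 24 mm on.
- bolt_tab (a point): middle of the rear (-y) face of the bolt's upturned flat tab, at z = 136 mm in the case frame; the tab is 24 mm wide (x), 8 mm thick (y) and its top is at z = 146 mm; push this face along the case's +y. Moves with the bolt; at the start at y = -76 mm in the case frame.
- catch (a joint): downward travel of the catch (m): 0 up (sprung), 0.009 fully down. Spring force 4.5 N at the top, 9 N fully down; it springs up by itself when let go in either end position of the bolt
- catch_plate: ribbed steel thumb plate of the catch, 28 (x) x 66 (y) x 6 mm, level, moves straight down; it does not slide with the bolt, a fingertip can glide along it. Origin: centre of its top face, at y = -73 mm in the case frame, z = 132 mm when up, 123 mm fully down (then 5 mm above the bolt's guides, 23 mm below the top of its tab). Its middle is 50 mm behind (+x) the middle of the tab.
- bottle: white reagent bottle with blue screw cap, 48 mm diameter, 98 mm tall, standing; origin under its centre; leave alone
- vial: slim vial with red cap, 21 mm diameter, 80 mm tall, standing; origin under its centre; leave alone
- bench_timer: flat lab timer, 70 x 66 x 19 mm; origin under its centre; leave alone

How it is judged:
By the outcome, as a careful person would: the job done as asked, in the order asked, and still so for the second after the job is handed in, with the robot touching nothing.
It also fails if it takes over 42 s, if anything falls off the work surface, if the arm or the gripper's body presses on something with over 40 N, if the wrist force passes 120 N, or if a joint passes its speed limit or range.

### The arm

A 7-joint arm with a two-finger parallel gripper is mounted at the origin on a cart in front of the work surface, level with it; the furniture and walls round the work are solid. World frame = base frame: x ahead of the robot, y to its left, z up, the work surface at z = 0. Lengths are in m, angles in rad, forces in N, time in s.
With the tool pointing down it reaches from about 0.425 to 0.825 m from the base axis. Payload 3.6 kg.
Tool frame: the origin (TCP) lies at the very end of the fingers, on their centre line; the grasp point (between the pads) lies 19 mm behind it; z points along the fingers, y is the line along which they close (so a half turn about z gives the same grasp; the last joint's range is limited). The gripper opens to 93 mm and grips with 3 to 60 N. Pads are 15 mm wide; open, the fingers measure 128 mm over their backs; the gripper's body (75 mm by 188 mm) begins 65 mm behind the grasp point.
Start: joints at [-1.177, 0.615, -0.013, 1.423, 0.008, 1.103, -0.04], TCP at [0.265, 0.593, 0.219] pointing down, gripper open.
Joint ranges: [-3.12, 3.12], [-0.3, 2.06], [-1.34, 1.32], [0.26, 2.42], [-1.36, 4.5], [0.01, 1.98], [-2.84, 2.84]. Speed limits (rad/s): [2.79, 2.79, 3.14, 3.14, 3.14, 3.14, 3.14].

### API

Orientations are given as a unit quaternion [x, y, z, w].
In Python, from plant import env gives the robot as it stands. Calls block until the motion is done:
- env.goto(position, orientation): joint-space move of the TCP to a pose.
- env.movel(position, frame=None, vel=0.15): straight line of the TCP; frame=None keeps the orientation; vel is the mean speed in m/s.
- env.move_j(angles): joint-space move.
- env.gripper_to(opening, force=None): opening from 0.0 (shut) to 1.0 (fully open); force is the grip in N (None keeps the last); returns when the fingers have stopped.
- env.hold(seconds).
- env.inverse_kinematics(position, orientation): joint angles nearest the present ones, or None.
- env.camera(name): name is "scene" or "top" or "wrist"; returns the picture (400x640x3 uint8, blue, green, red); there is no depth.
- env.camera_params(name): a dict with "fov_y" (degrees; the focal length in pixels is half the picture's height over the tangent of half this angle, whatever the lens; pixels are square), "cx", "cy" (the principal point, pixels), "k1" (the pictures are not rectified: a ray, as slopes to the right and down, at radius r is drawn at 1 + k1 r^2 times it, then the intrinsics apply), "world_from_camera" (4x4, takes a point from camera to world coordinates). Camera axes: x right, y up, looking along -z (the intrinsics and any distortion apply to the point x, -y, -z); pixel columns grow to the right and rows downward; lengths in m; the calibration is good to about 2 mm. A picture is of the moment at which its call begins: read the wrist's pose just before it. camera_params takes no time and is no camera call; for the wrist camera it gives the pose at the moment of the call.
A pose or a line that the arm cannot do raises env.IKError and nothing moves.
- env.finish_job(): hands the job in; it is judged then, once.
Readings, each from a call of its own:
- env.current_time_s(): time.
- env.current_qpos(): joint angles.
- env.current_qvel(): joint speeds.
- env.current_joint_torque(): joint torques, N m.
- env.current_ee_pos(): TCP position.
- env.current_tool_rot(): TCP orientation.
- env.current_force(): force on the tool from outside, world axes, zero at the start.
- env.current_wrist_torque(): the same for the moment, N m.
- env.current_gripper_width(): opening from 0.0 (shut) to 1.0 (fully open).
- env.current_grasp_force(): force on a finger pad.
Only numpy, scipy, OpenCV 4.12 (cv2) and the standard library are available. Lean on these libraries where they do the work, as an engineer would, in place of code of your own. Each camera call takes 0.05 s, during which the arm holds its last target. There are 200 camera calls.

## Working session

There is one attempt and no reset: what is moved stays moved. The work goes in short steps, each a Python script; the robot and the scene stay as the last script left them, time stands still between calls to the robot, and variables do not carry over. Pictures are saved under pics/ and viewed, at most 10 in all, crops included, and the job is handed in when it is done.

```bash
ls; mkdir -p pics; python3 - <<'E'
from plant import env
import cv2,numpy as np
for n in ("scene","top"):
    p=env.camera_params(n); print(n,p)
    cv2.imwrite(f"pics/{n}0.png",env.camera(n))
print(env.current_ee_pos(),env.current_tool_rot(),env.current_time_s(),env.current_force())
E
```

```text
pics
scene {'fov_y': 52.733058366511834, 'cx': 315.51710071844644, 'cy': 201.52219269860188, 'k1': -0.07147468347461114, 'world_from_camera': array([[ 0.6133366 ,  0.42719349, -0.66432217, -0.2431407 ],
       [-0.78982088,  0.33056947, -0.51663025, -0.52256776],
       [-0.00109645,  0.84156375,  0.54015669,  0.6975097 ],
       [ 0.        ,  0.        ,  0.        ,  1.        ]])}
top {'fov_y': 50.72641291817694, 'cx': 317.23894978691663, 'cy': 197.79592127664225, 'k1': 0.013302729987518977, 'world_from_camera': array([[ 0.01595586,  0.99524983, -0.0960374 ,  0.41106341],
       [-0.99951597,  0.01844189,  0.02505431,  0.06381719],
       [ 0.02670641,  0.09559115,  0.99506236,  1.01115018],
       [ 0.        ,  0.        ,  0.        ,  1.        ]])}
[0.26523749 0.5926574  0.21761761] [ 2.08826669e-01  9.77952018e-01 -1.10607334e-03 -2.22153657e-04] 0.1 [-1.30780167 -0.28046947 -0.14742196]
```

View pics/scene0.png

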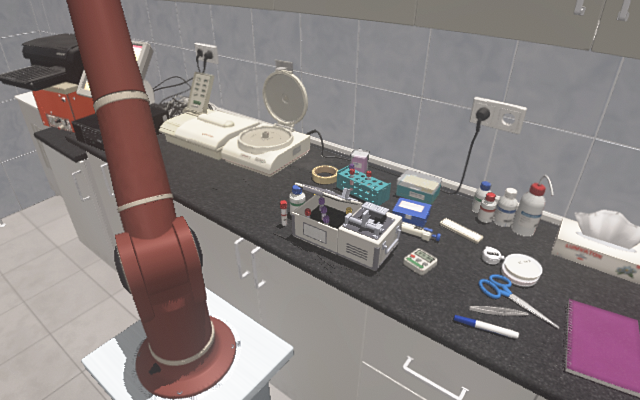

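View pics/top0.png

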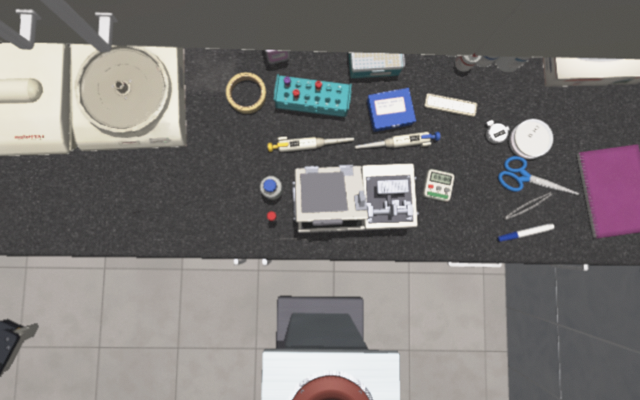

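The top view shows the case at about (355,198), with the lid half open on the left and the bolt and catch at about (390,195). The timer is at (438,185), the bottle at (270,187) and the vial at (271,217). I'll zoom in on the case.

```bash
python3 - <<'E'
import cv2
a=cv2.imread("pics/top0.png")[155:240,285:425]
cv2.imwrite("pics/c1.png",cv2.resize(a,None,fx=5.7,fy=5.7,interpolation=cv2.INTER_CUBIC))
b=cv2.imread("pics/scene0.png")[175:275,275:410]
cv2.imwrite("pics/c2.png",cv2.resize(b,None,fx=5.9,fy=5.9,interpolation=cv2.INTER_CUBIC))
E
```

```text
(no output)
```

View pics/c1.png

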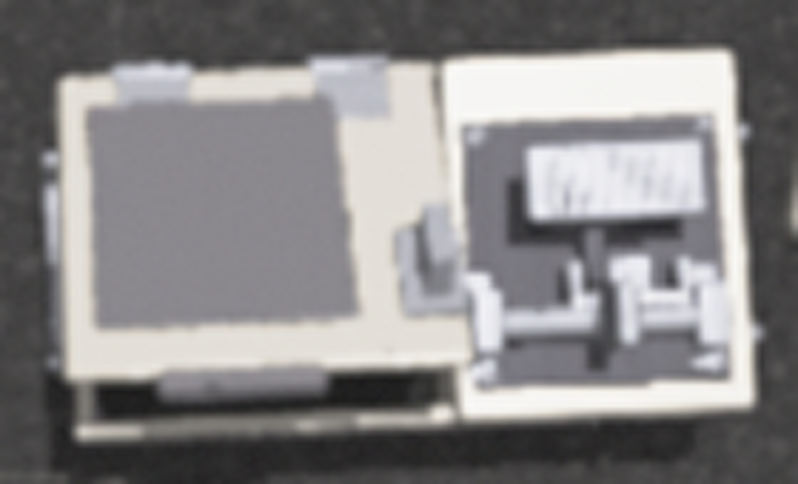

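View pics/c2.png

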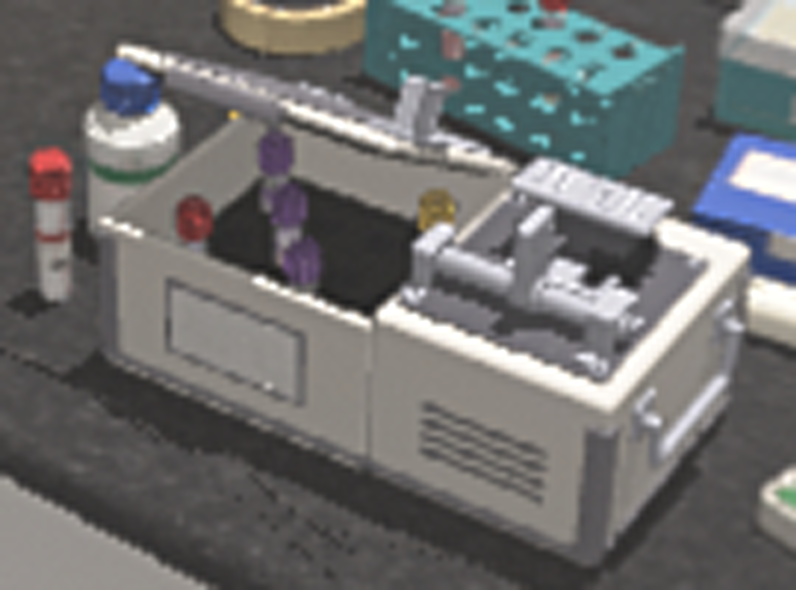

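```bash
cat >h.py <<'E'
import numpy as np,cv2
from plant import env
from scipy.spatial.transform import Rotation as R
from scipy.optimize import least_squares
def proj(cam,P,p=None):
    p=p or env.camera_params(cam); T=np.linalg.inv(p["world_from_camera"])
    c=(np.c_[P,np.ones(len(P))]@T.T)[:,:3]*[1,-1,-1]
    f=200/np.tan(np.radians(p["fov_y"]/2))
    K=np.array([[f,0,p["cx"]],[0,f,p["cy"]],[0,0,1]])
    return cv2.projectPoints(c,np.zeros(3),np.zeros(3),K,np.array([p["k1"],0,0,0]))[0][:,0]
def world(v,pts):
    c,s=np.cos(v[2]),np.sin(v[2]); pts=np.atleast_2d(pts)
    return pts@np.array([[c,-s,0],[s,c,0],[0,0,1]]).T+[v[0],v[1],0]
def lid(a,d,y): return [.068-d*np.cos(a),y,.095+d*np.sin(a)]
E
python3 - <<'E'
from h import *
top=[(735,52),(755,405),(462,418),(445,57),(617,180),(68,380),(470,362)]
sc=[(748,245),(608,408),(375,318),(592,197),(118,48)]
tp=np.array(top)/5.7+[284.6,154.6]; sp=np.array(sc)/5.9+[274.6,174.6]
def model(v):
    B=[.07,-.13,.095];F=[-.07,-.13,.095];S=[-.07,-.015,.095];SB=[.07,-.015,.095];C=[.016,-.073,.132]
    LL=lid(v[3],.14,.13);LR=lid(v[3],.14,-.015)
    return (proj("top",world(v,[B,F,S,SB,C,LL,LR]))-tp, proj("scene",world(v,[B,F,S,C,LL]))-sp)
r=least_squares(lambda v:np.concatenate(model(v)).ravel(),[.5,0,0,.4],loss="soft_l1")
print(r.x); [print(m.round(1)) for m in model(r.x)]
v=r.x
for n,q in dict(tab=[-.034,-.076,.136],plate=[.016,-.073,.132],lidf=lid(v[3],.112,.074),shut=lid(0,.112,.074)).items(): print(n,world(v,q)[0])
E
```

```text
[ 0.503883   -0.04488768  0.05272843  0.54697672]
[[-0.  -0.7]
 [ 0.2  0.8]
 [-0.9  0.4]
 [-0.9  0.1]
 [-0.2 -0.1]
 [ 0.5 -0.4]
 [ 2.3  0.1]]
[[ 1.2  0.2]
 [ 0.2  0.3]
 [-1.2 -0.8]
 [-0.2 -0.9]
 [ 0.   0.3]]
tab [ 0.47393576 -0.12257399  0.136     ]
plate [ 0.52370815 -0.11694296  0.132     ]
lidf [0.47236205 0.02755172 0.15325203]
shut [0.45604405 0.0266905  0.095     ]
```

Both cameras agree to about 1 px, or roughly 2 mm. Next I shut the lid with closed fingers, pressing step by step and watching the force.

```bash
cat >>h.py <<'E'
V=[.503883,-.04488768,.05272843]
def quat(yaw):
    best=None
    for k in (0,np.pi):
        n=(yaw+k+np.pi/2)/2; yield [np.cos(n),np.sin(n),0,0]
E
python3 - <<'E'
from h import *
q0=env.current_qpos()
P=world(V,[-.044,.074,.23])[0]
c=[(env.inverse_kinematics(P,q),q) for q in quat(V[2])]
for a,q in c: print(None if a is None else np.round(a,2),np.round(q,3))
j,q=min([x for x in c if x[0] is not None],key=lambda x:abs(x[0][6]))
env.gripper_to(0.0,force=20)
env.goto(P,q); t=env.current_time_s(); f0=np.array(env.current_force()); print(t,env.current_ee_pos(),f0)
P[2]=.165; env.movel(P,vel=.12); print(env.current_ee_pos(),env.current_force()-f0)
z=.165
while z>.086:
    z-=.01 if z>.11 else .003
    P[2]=z; env.movel(P,vel=.08)
    f=env.current_force()-f0; print(round(z,3),np.round(env.current_ee_pos(),4),f.round(1))
    if f[2]>12: break
P[2]=.20; env.movel(P,vel=.2)
print(env.current_time_s(),q,env.current_gripper_width())
cv2.imwrite("pics/top1.png",env.camera("top"))
E
```

```text
[-0.41  0.32  0.41  1.95 -0.16  0.9   0.13] [0.688 0.726 0.    0.   ]
[ 0.67  0.52 -1.15  1.92  0.54  1.06  2.48] [-0.726  0.688  0.     0.   ]
3.6917 [0.45632441 0.02801466 0.22987425] [ 0.28525884  0.02109544 -0.26975095]
[0.45651822 0.0268398  0.16527101] [ 0.2871055  -1.01611177  0.85142105]
0.155 [0.4562 0.0267 0.1553] [-0.4 -0.2  0.1]
0.145 [0.4558 0.0267 0.1449] [-0.1 -0.8 -0.4]
0.135 [0.4557 0.0267 0.1348] [-0.3 -0.5 -0.2]
0.125 [0.4557 0.0267 0.1248] [ 0.5 -0.5  0. ]
0.115 [0.4557 0.0267 0.1148] [ 0.4  0.4 -0.2]
0.105 [0.4558 0.0267 0.1049] [-0.7  0.1  0.8]
0.102 [0.456  0.0267 0.102 ] [-0.6  0.5 -0.2]
0.099 [0.4559 0.0267 0.0989] [-0.  -0.3  0.5]
0.096 [0.4559 0.0267 0.0958] [ 0.7 -0.1 -0.1]
0.093 [0.4561 0.0267 0.095 ] [-5.1 -0.1 20.1]
7.7167 [np.float64(0.6882208947597961), np.float64(0.725501206074825), 0, 0] 0.006047038607857039
```

The tip stopped at z = 0.095 with 20 N, which matches a shut lid. Now I'll hover over the bolt and check both the lid and the bolt pose.

```bash
python3 - <<'E'
from h import *
env.gripper_to(0.36)
env.movel(world(V,[-.009,-.092,.21])[0],vel=.2)
p=env.camera_params("wrist"); w=env.camera("wrist"); np.save("wp.npy",p)
cv2.imwrite("pics/w1.png",w); print(env.current_time_s(),env.current_gripper_width(),env.current_ee_pos(),p["world_from_camera"].round(3))
t=env.camera("top")[155:240,285:425]
cv2.imwrite("pics/c3.png",cv2.resize(cv2.imread("pics/top1.png")[155:240,285:425],None,fx=5.7,fy=5.7,interpolation=cv2.INTER_CUBIC))
pts=[[-.046,-.068,.146],[-.022,-.068,.146],[-.046,-.076,.146],[-.022,-.076,.146],[.002,-.106,.132],[.03,-.106,.132],[.002,-.04,.132],[.03,-.04,.132],[-.07,-.015,.095],[-.07,-.13,.095],[.07,-.13,.095]]
print(proj("wrist",world(V,pts),p).round(0).tolist())
E
```

```text
9.55 0.36230820560418425 [ 0.49952574 -0.13541648  0.20973325] [[ 0.998 -0.053 -0.013  0.496]
 [ 0.055  0.963  0.264 -0.062]
 [-0.001 -0.264  0.964  0.375]
 [ 0.     0.     0.     1.   ]]
[[268.0, 186.0], [300.0, 186.0], [269.0, 196.0], [300.0, 196.0], [329.0, 226.0], [362.0, 226.0], [330.0, 148.0], [366.0, 148.0], [248.0, 115.0], [254.0, 236.0], [396.0, 236.0]]
```

View pics/w1.png

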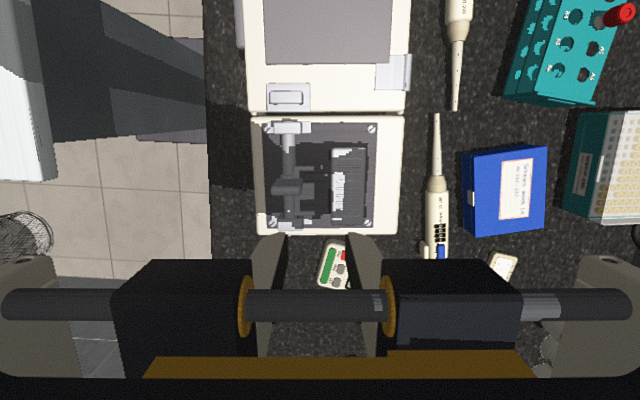

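View pics/c3.png

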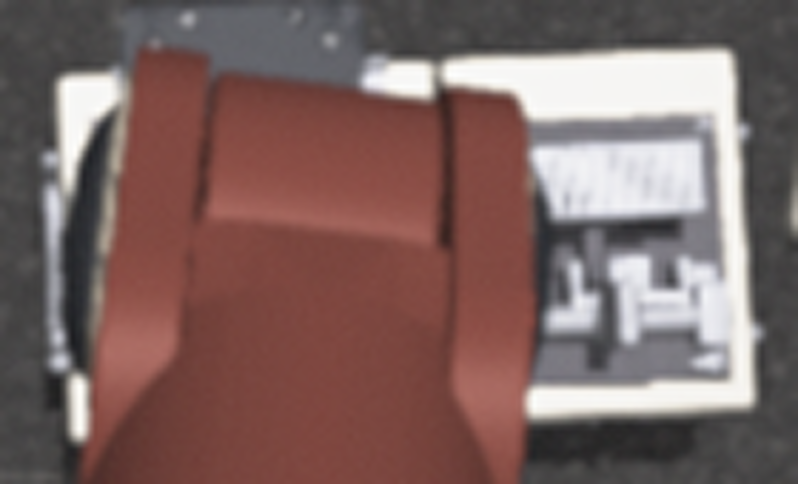

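The lid is shut and the staple at (290,97) sits in line with the bolt. The tab at (287,187) and the plate at (348,185) are close to where I predicted. One zoom will fix the offsets.

```bash
python3 - <<'E'
import cv2
a=cv2.imread("pics/w1.png")[105:245,240:410]
cv2.imwrite("pics/c4.png",cv2.resize(a,None,fx=4,fy=4,interpolation=cv2.INTER_CUBIC))
E
```

```text
(no output)
```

View pics/c4.png

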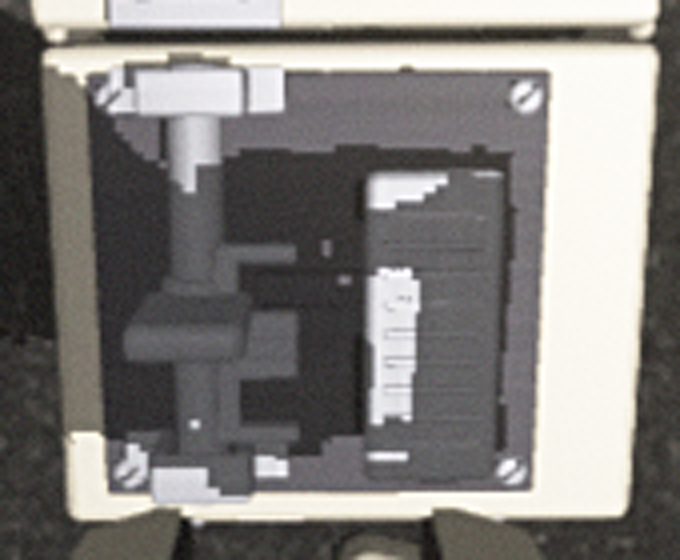

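Measured against predicted, the offsets are about +1 mm in x and y. I'll apply that, then press the catch and push the bolt.

```bash
python3 - <<'E'
from h import *
V[0]+=.001;V[1]+=.001
Rz=R.from_euler('z',-V[2])
f0=np.array(env.current_force())
def go(y,z,vel):
    env.movel(world(V,[-.009,y,z])[0],vel=vel)
    f=Rz.apply(np.mean([env.current_force() for _ in range(3)],0)-f0)
    e=Rz.apply(env.current_ee_pos()-np.array([V[0],V[1],0]))
    print(y,z,"case-frame tcp",e.round(4),"f",f.round(1),round(env.current_time_s(),2)); return f,e
go(-.090,.145,.15)
go(-.090,.131,.05)
go(-.090,.127,.04)
f,e=go(-.090,.1225,.04)
if f[2]<5: print("no catch force?"); raise SystemExit
go(-.083,.1225,.03)
y=-.083
while y<-.052:
    y+=.005 if y<-.0651 else .0015
    f,e=go(y,.1225,.03)
    if f[1]<-14: break
E
```

```text
-0.09 0.145 case-frame tcp [-0.0086 -0.0899  0.1454] f [-1.  -1.3 -0.2] 10.18
-0.09 0.131 case-frame tcp [-0.0082 -0.0903  0.1316] f [-0.4 -0.6  3.5] 10.62
-0.09 0.127 case-frame tcp [-0.0082 -0.0903  0.1278] f [ 0.1 -0.3  5.3] 10.87
-0.09 0.1225 case-frame tcp [-0.0082 -0.0903  0.1236] f [-1.2  0.5  6.7] 11.12
-0.083 0.1225 case-frame tcp [-0.0077 -0.0867  0.1243] f [-0.8 -4.9  6.3] 11.51
-0.078 0.1225 case-frame tcp [-0.0076 -0.0832  0.1244] f [-1.3 -7.4  7.7] 11.82
-0.073 0.1225 case-frame tcp [-0.0076 -0.0784  0.1244] f [-1.7 -7.   6.3] 12.14
-0.06799999999999999 0.1225 case-frame tcp [-0.0076 -0.0734  0.1244] f [-1.9 -7.3  7.5] 12.46
-0.06299999999999999 0.1225 case-frame tcp [-0.0076 -0.0684  0.1244] f [-1.2 -6.7  7.1] 12.78
-0.061499999999999985 0.1225 case-frame tcp [-0.0076 -0.0672  0.1245] f [-1.1 -6.9  8.9] 13.03
-0.059999999999999984 0.1225 case-frame tcp [-0.0076 -0.0658  0.1245] f [-2.2 -7.8  7.6] 13.28
-0.05849999999999998 0.1225 case-frame tcp [-0.0076 -0.0644  0.1244] f [-1.3 -8.1  7.1] 13.53
-0.05699999999999998 0.1225 case-frame tcp [-0.0077 -0.0628  0.1244] f [-1.7 -8.2  7.3] 13.78
-0.05549999999999998 0.1225 case-frame tcp [-0.0077 -0.0613  0.1244] f [-1.9 -7.9  6.4] 14.03
-0.05399999999999998 0.1225 case-frame tcp [-0.0077 -0.0606  0.1245] f [-1.3 -9.7  7.2] 14.28
-0.05249999999999998 0.1225 case-frame tcp [-0.0077 -0.0606  0.1245] f [ -1.6 -11.5   6.7] 14.53
-0.050999999999999976 0.1225 case-frame tcp [-0.0077 -0.0605  0.1246] f [ -1.7 -12.9   5.7] 14.78
```

The tip moved about 26 mm from contact and then stopped with rising force, so the bolt is home. I'll ease off, release the catch, retreat and check.

```bash
python3 - <<'E'
from h import *
V[0]+=.001;V[1]+=.001
w=lambda y,z:world(V,[-.009,y,z])[0]
env.movel(w(-.064,.1225),vel=.04); print(env.current_ee_pos(),env.current_force())
env.movel(w(-.065,.150),vel=.08)
env.movel(w(-.092,.21),vel=.2)
p=env.camera_params("wrist")
a=env.camera("wrist"); cv2.imwrite("pics/w2.png",a)
cv2.imwrite("pics/c5.png",cv2.resize(a[85:245,240:410],None,fx=3.7,fy=3.7,interpolation=cv2.INTER_CUBIC))
b=[-.034,-.050,.146]
print("tab rear-top",proj("wrist",world(V,[b,[-.034,-.042,.146],[.002,-.106,.132],[.002,-.04,.132]]),p).round(1).tolist(),env.current_time_s(),env.current_force())
E
```

```text
[ 0.50025585 -0.10673002  0.1235627 ] [-0.51647255  2.97664544  7.52507434]
tab rear-top [[283.8, 161.6], [283.5, 150.9], [329.9, 225.4], [331.0, 146.4]] 16.2667 [-1.29936265  0.40880955  0.478464  ]
```

View pics/c5.png

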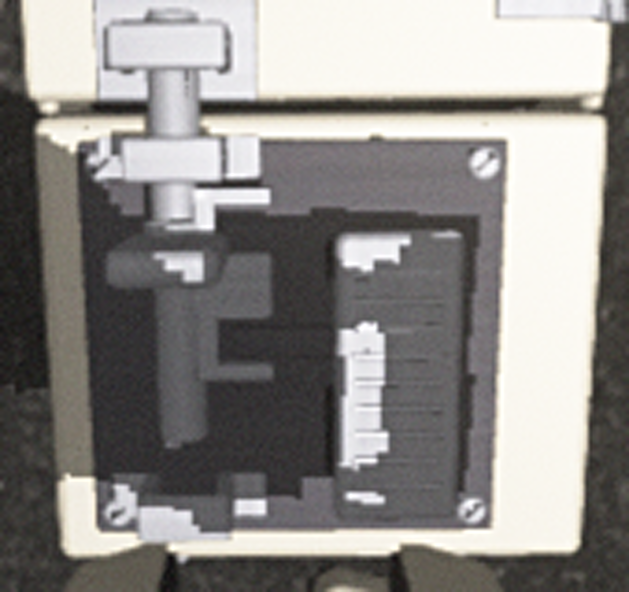

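The bolt runs through the staple at (165,45), and its prongs have shifted by about 26 mm. The catch plate is the same size and in the same place as before, so it is back up. I'll move clear and hand in.

```bash
python3 - <<'E'
from h import *
p=env.current_ee_pos(); p[2]=.29
env.movel(p,vel=.2); env.hold(.3)
print(env.current_time_s(),env.current_force()); print(env.finish_job())
E
```

```text
17.1167 [ 0.05590315  0.57654905 -0.13974065]
the job is handed in; nothing more can be done
None
```

The job is handed in at 17.1 s: the lid is shut, the bolt is home through the staple (about 26 mm of travel), the catch is back up by the last wrist picture, and the gripper is clear of the case; the verdict was not shown.

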